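# Pin the die in the tube bender

### The job

Draw the steel pin with the red square head up out of the wooden block and thread it straight down through the tube bender: the upper green strap, then the loose aluminium die, then the lower strap, until its collar sits flat on the upper strap, and let go. Guide it down by feel the whole way rather than dropping it, and never force it: the force on the bender must stay below about 40 N, easing the pin sideways wherever it catches. Leave the brass drift, blue bin, wrench and hammer alone.

Things in the scene. Friction and masses are not known exactly. Their poses are not given: they have to be found in the camera images.
- pin_center (a point): Steel pivot pin, about 0.3 kg, upright in the wooden block; point on its axis half-way up its 127 mm; z up along it. Measured from its lower end: short tapered nose 0-2 mm, 15 mm across at the end widening to 16; 16 mm round shank to 83 mm; collar 30 mm across, 83-89 mm; red square head 89-127 mm. The lower 45 mm stand in the block. Seated, this point is 19.5 mm below point axis.
- pin_head (a point): Centre of the pin's red square head, 22 x 22 mm and 38 mm tall, the place to grip; on the pin's axis, 44.5 mm above pin_center and 108 mm above its lower end. x and y are square to the head's faces.
- axis (a point): NOMINAL threading axis of the tube bender at the upper strap's top face, 95 mm above the bench; z up. The green head (both straps, 20 mm round holes in line with each other) was clamped on by hand: its real holes lie up to 5 mm off this along x and up to 5 mm along y, so feel for them. The head does not move. Upper strap: 10 mm thick, 56 mm wide in y, from 35 mm before to 115 mm behind the hole in x.
- bender: Tube bender, its dark steel base plate (240 x 130 x 8 mm) screwed to the bench; origin at the underside, straight below point axis; x points from the hole to the solid green web that joins the two straps, 70 to 115 mm behind the hole. Two bolt heads on the web stand 6 mm above the upper strap.
- die_nominal (a point): Nominal centre of the bending die between the straps: an aluminium grooved disc, 92 mm across, 32 mm thick, its top 19 mm and underside 51 mm below point axis, with an 18 mm hole. It floats: its hole lies up to 2.1 mm off the straps' real holes along x and along y, and slides sideways any way under 3 to 4 N, so the nose can push it into line once its edge has found the hole.
- lower_nominal (a point): Nominal centre of the top face of the lower strap (63 to 73 mm below point axis), with a 20 mm hole in line with the upper strap's, so off this point by the same amount. The seated pin's end is 83 mm below point axis, 4 mm clear of the base plate.
- pin_block: Wooden block, 80 (x) x 160 (y) x 60 mm tall, fixed to the bench; origin at the centre of its underside. Two upright holes 18 mm wide and 45 mm deep at y = -40 and +40 mm; one holds the pin, the other the brass drift.
- drift: Brass drift (bystander): plain rod 16 mm across, 70 mm long, standing in the other hole of the block, its top 85 mm above the bench; origin at its lower end.
- blue_bin: Blue open parts bin (bystander), 130 x 100 x 60 mm, standing on the bench; origin at the centre of its underside.
- wrench_grip (a point): Wrench (bystander) lying on the bench; this point is on its handle.
- hammer_grip (a point): Hammer (bystander) lying on the bench; this point is on its handle.
Things that resemble listed ones, but are neither listed nor needed, are in the scene too. What is meant by the part that bears pin_center is not black or white, and is the smaller of those in its own colour.

How it is judged:
By the outcome, as a careful person would: the job done as asked, in the order asked, and still so for the second after the job is handed in, with the robot touching nothing.
It also fails if it takes over 72 s, if anything falls off the work surface, if the arm or the gripper's body presses on something with over 40 N, if the wrist force passes 120 N, or if a joint passes its speed limit or range.

### The arm

A 6-joint arm with a two-finger parallel gripper is mounted at the origin on the work surface. World frame = base frame: x ahead of the robot, y to its left, z up, the work surface at z = 0. Lengths are in m, angles in degrees, forces in N, time in s.
With the tool pointing down it reaches from about 0.3 to 0.75 m from the base axis. Payload 8.5 kg.
Tool frame: the origin (TCP) lies between the finger pads; the fingertips stand 8 mm ahead of it and the grasp point (between the pads) lies 11 mm behind it; z points along the fingers, y is the direction in which the jaws open and shut (so a half turn about z gives the same grasp; the last joint's range is limited). The gripper opens to 85 mm and grips with 20 to 120 N. Pads are 22 mm wide; open, the fingers measure 114 mm over their backs; the gripper's body (76 mm by 85 mm) begins 54 mm behind the grasp point. The pads swing forward as they close: fully open they stand 13 mm farther back than shut.
Start: joints at [-83.096, 21.807, 74.336, -0, 83.858, -12.336], TCP at [0.181, -0.519, 0.239] pointing down, gripper open.
Joint ranges: [-178.18, 178.18], [-50.72, 133.34], [12.68, 142.11], [-81.47, 261.47], [9.98, 163.14], [-165.26, 165.26]. Speed limits (degrees/s): [136.94, 136.94, 180, 180, 180, 180].

### API

Orientations are given as [roll, pitch, yaw] about the fixed x, y, z axes, in that order (R = Rz(yaw) Ry(pitch) Rx(roll)).
In Python, from station import get_state, imaging, ticket gives the robot as it stands.
- The arm moves only by the shell command python3 -m pendant 'ROWS' [FORCE]. ROWS is JSON, a list of rows, each a list of 7 numbers: the turn, a rotation vector about the world's x, y, z in units of 6 degrees (1.0 is 6 degrees), then the shift along the world's x, y, z in mm, then the gripper's target within -1 to 1 (shut at 1, half-way at 0, fully open at -1). In form: [[rx, ry, rz, dx, dy, dz, jaw], ...]. A call has 1 to 8 rows; each row is the pose to reach, as a shift and turn from the pose commanded when the call began; what a row does not reach only later rows make up. A row lasts 1/12 s, in which the tool goes at most 41.7 mm and 7.16 degrees, less where a joint would pass 70% of its speed; a pose out of reach is approached as far as the arm can. A call with a gripper value outside its range is refused whole. The fingers move at their own pace and stop on an object; FORCE is the grip in N (left out, the last holds). Time passes only in rows, so rows that repeat a pose let the fingers close. It gives the time, the measured TCP pose, the force and the opening at its end, in the units of the state.
- get_state(): the state, without advancing time (a new reading comes with each control period).
- imaging.grab_frame(name): name is "scene" or "side" or "wrist"; returns a dict with "pixels" (400x640x3 uint8, blue, green, red), "z_map" (400x640 float32, m along the optical axis (not along the pixel's ray), 0 where there is no reading), "fx", "fy", "cx", "cy" (pixels), "k1" (the pictures are not rectified: a ray, as slopes to the right and down, at radius r is drawn at 1 + k1 r^2 times it, then the intrinsics apply), "world_from_camera" (4x4, takes a point from camera to world coordinates); the wrist camera has in their place "tool_from_camera" (4x4, takes a point from camera to tool coordinates, whose origin is the TCP and whose axes are the flange's). Camera axes: x right, y down, z forward; pixel columns grow to the right and rows downward; lengths in m; the calibration is good to about 2 mm. A picture is of the moment at which its call begins: read the wrist's pose just before it.
- ticket.sign_off(): hands the job in, once; it reports no verdict.
The state is a dict: "time_s": time; "joint_positions": joint angles; "dq": joint speeds; "joint_torque": joint torques, N m; "tool_pos": TCP position; "orientation": TCP orientation; "contact_force": force on the tool from outside, world axes, zero at the start; "torque": the same for the moment, N m; "opening": opening from 0.0 (shut) to 1.0 (fully open).
Only numpy, scipy, OpenCV 4.12 (cv2) and the standard library are available. Lean on these libraries where they do the work, as an engineer would, in place of code of your own. Each camera call takes 0.05 s, during which the arm holds its last target. There are 200 camera calls.

## Working session

There is one attempt and no reset: what is moved stays moved. The work goes in short steps, Python scripts to look and compute and a shell command to move; the robot and the scene stay as the last step left them, time stands still between calls to the robot, and variables do not carry over. Pictures are saved under pics/ and viewed, about 8 in all and at most 12, crops included, and the job is handed in when it is done.

```bash
mkdir -p pics; cat > h.py <<'E'
import numpy as np, cv2
from station import get_state, imaging, ticket
def und(f,u,v):
    x=(np.asarray(u,float)-f['cx'])/f['fx'];y=(np.asarray(v,float)-f['cy'])/f['fy']
    X,Y=x.copy(),y.copy()
    for _ in range(10):
        s=1+f['k1']*(X*X+Y*Y);X,Y=x/s,y/s
    return np.stack([X,Y,np.ones_like(X)],-1)
def T(f,st=None):
    if 'world_from_camera' in f: return np.array(f['world_from_camera'])
    from scipy.spatial.transform import Rotation as R
    M=np.eye(4);M[:3,:3]=R.from_euler('xyz',st['orientation'],degrees=True).as_matrix();M[:3,3]=st['tool_pos']
    return M@np.array(f['tool_from_camera'])
def onplane(f,u,v,z,st=None):
    M=T(f,st);d=und(f,u,v)@M[:3,:3].T;o=M[:3,3]
    return o+d*((z-o[2])/d[...,2])[...,None]
def cloud(f,st=None):
    v,u=np.mgrid[:400,:640];M=T(f,st)
    return (und(f,u,v)*f['z_map'][...,None])@M[:3,:3].T+M[:3,3]
E
python3 - <<'E'
from h import *
for n in('scene','side'):
    f=imaging.grab_frame(n);cv2.imwrite(f'pics/{n}0.png',f['pixels']);np.save(f'pics/{n}0.npy',f,allow_pickle=True)
    print(n,f['fx'],f['k1'],np.round(f['world_from_camera'],3).tolist())
print(get_state())
E
```

```text
scene 426.35252365800864 -0.11542805676358966 [[-0.722, 0.566, -0.398, 0.896], [0.692, 0.579, -0.431, 0.423], [-0.014, -0.586, -0.81, 0.851], [0.0, 0.0, 0.0, 1.0]]
side 422.14225806644566 -0.08571500403043454 [[0.978, -0.131, 0.162, 0.386], [-0.208, -0.569, 0.796, -0.712], [-0.012, -0.812, -0.583, 0.635], [0.0, 0.0, 0.0, 1.0]]
{'time_s': 0.1, 'joint_positions': array([-8.30961891e+01,  2.18373593e+01,  7.43807637e+01,  1.54954668e-03,
        8.38572176e+01, -1.23371274e+01]), 'dq': array([-0.03945928, -0.17699011, -0.12814632, -0.07982133, -0.10206746,
       -0.06689968]), 'joint_torque': array([ 3.49390226e-03, -4.49220157e+01, -2.31656581e+01, -1.82927452e-04,
        3.67564266e-03, -1.86664124e-06]), 'tool_pos': array([ 0.18120828, -0.51902002,  0.23876928]), 'orientation': array([-1.79926728e+02, -1.76023818e-02,  1.92407602e+01]), 'contact_force': array([ 0.35246253,  0.60162463, -0.31909638]), 'torque': array([-0.01995234, -0.03723852,  0.03968791]), 'opening': 0.998335619936738}
```

View pics/scene0.png

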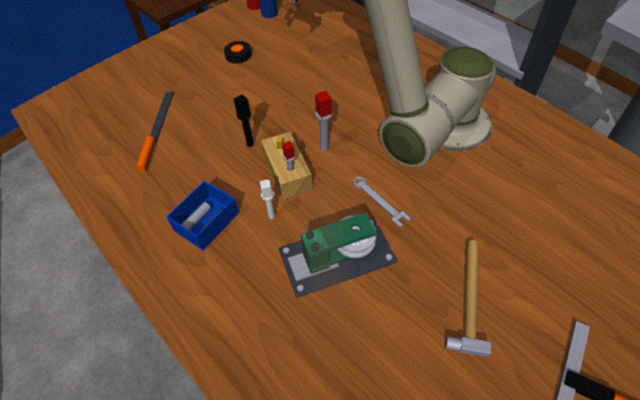

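View pics/side0.png

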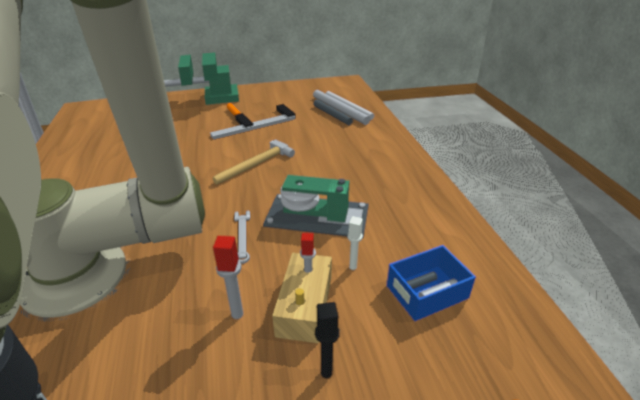

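The things that could be taken for the pin are:
- small red head in the block, scene (289,152) / side (307,243)
- large red-headed pin, scene (324,105) / side (226,255)
- black one, scene (243,105)
- white one, scene (267,190)

I choose the small red one in the block. Next I measure it and the bender.

```bash
python3 - <<'E'
from h import *
for n in('scene','side'):
    f=np.load(f'pics/{n}0.npy',allow_pickle=True).item();C=cloud(f)
    hsv=cv2.cvtColor(f['pixels'],cv2.COLOR_BGR2HSV)
    H,S,V=[hsv[...,i].astype(int) for i in range(3)]
    red=((H<6)|(H>174))&(S>170)&(V>70)
    k,l,s,c=cv2.connectedComponentsWithStats(red.astype(np.uint8))
    for i in range(1,k):
        if s[i,4]>40:
            m=l==i;P=C[m&(f['z_map']>0)]
            print(n,'red',c[i].round(),s[i],np.median(P,0).round(3),'top',P[:,2].max().round(3),P[P[:,2]>P[:,2].max()-.006].mean(0).round(4), 'plane z.123',onplane(f,c[i][0],c[i][1],.123).round(4))
    # green strap top & wood block top & base plate top
    g=(H>60)&(H<90)&(S>80)&(abs(C[...,2]-.095)<.006)&(f['z_map']>0)
    g&=(abs(C[...,0]-.5)<.4)
    k,l,s,c=cv2.connectedComponentsWithStats(g.astype(np.uint8));i=1+s[1:,4].argmax();P=C[l==i]
    r=cv2.minAreaRect((P[:,:2]*1000).astype(np.float32));print('strap',r,P[:,2].mean(),c[i])
    red1=np.array([289,152]) if n=='scene' else np.array([307,243])
    vv,uu=np.mgrid[:400,:640]
    w=(abs(C[...,2]-.06)<.005)&(abs(uu-red1[0])<60)&(abs(vv-red1[1])<90)&(H>15)&(H<32)&(S>60)&(V>90)
    k,l,s,c=cv2.connectedComponentsWithStats(w.astype(np.uint8));i=1+s[1:,4].argmax();P=C[l==i]
    print('block',cv2.minAreaRect((P[:,:2]*1000).astype(np.float32)),P[:,2].mean())
    b=(abs(C[...,2]-.008)<.005)&(S<90)&(V<110)&(f['z_map']>0)
    k,l,s,c=cv2.connectedComponentsWithStats(b.astype(np.uint8));
    for i in range(1,k):
        if s[i,4]>600:
            P=C[l==i];print('plate',cv2.minAreaRect((P[:,:2]*1000).astype(np.float32)),c[i],s[i,4])
E
```

```text
scene red [253.   4.] [247   0  13  10 110] [ 0.023 -0.908  0.021] top 0.042 [ 0.0217 -0.9064  0.0388] plane z.123 [ 0.1283 -0.7472  0.123 ]
scene red [323. 103.] [315  91  17  26 341] [ 0.352 -0.164  0.17 ] top 0.187 [ 0.3472 -0.1725  0.1838] plane z.123 [ 0.3157 -0.2054  0.123 ]
scene red [288. 150.] [283 141  12  18 153] [ 0.492 -0.136  0.135] top 0.144 [ 0.4898 -0.1416  0.1421] plane z.123 [ 0.4871 -0.1445  0.123 ]
strap ((554.2825927734375, 89.69157409667969), (57.91844940185547, 150.429931640625), 67.37930297851562) 0.094895963684059 [339.07713126 233.70906631]
block ((473.5718994140625, -181.30242919921875), (165.5426483154297, 80.71652221679688), 68.70416259765625) 0.060146457280300276
plate ((556.3563232421875, 89.47614288330078), (131.39512634277344, 238.8189697265625), 66.79588317871094) [339.28465884 265.59756628] 2301
side red [307. 243.] [301 232  12  22 230] [ 0.485 -0.154  0.134] top 0.141 [ 0.4863 -0.147   0.1386] plane z.123 [ 0.4866 -0.1432  0.123 ]
side red [225. 253.] [213 236  25  35 684] [ 0.344 -0.188  0.169] top 0.184 [ 0.3433 -0.1793  0.182 ] plane z.123 [ 0.3397 -0.1381  0.123 ]
strap ((552.5197143554688, 86.49015808105469), (59.00653076171875, 149.15359497070312), 67.7605209350586) 0.09186855418711765 [315.37064677 184.89427861]
block ((471.6898498535156, -182.54794311523438), (162.22120666503906, 80.61091613769531), 68.16783142089844) 0.0580712216629397
plate ((534.3358154296875, 86.30976867675781), (122.1998062133789, 205.0946044921875), 64.70142364501953) [302.25       221.03980892] 1256
```

```bash
python3 -m pendant '[[0,0,0,30,35,41,-1],[0,0,0,60,70,41,-1],[0,0,0,88,106,41,-1],[0,0,0,114,138,41,-1],[0,0,0,140,171,41,-1],[0,0,0,166,203,41,-1],[0,0,0,192,235,41,-1],[0,0,0,216,265,41,-1]]'
python3 -m pendant '[[0,0,0,26,32,0,-1],[0,0,0,52,64,0,-1],[0,0,0,78,96,0,-1],[0,0,0,90,110,0,-1],[0,0,0,90,110,0,-1],[0,0,0,90,110,0,-1]]'
python3 - <<'E'
from h import *
st=get_state();f=imaging.grab_frame('wrist');f['st']=st;np.save('pics/w1.npy',f,allow_pickle=True)
cv2.imwrite('pics/w1.png',f['pixels']);print(st['time_s'],st['tool_pos'],st['orientation'],np.round(f['tool_from_camera'],3).tolist(),f['fx'],f['k1'])
E
```

```text
time_s: 0.77
tool_pos: [0.3854, -0.2681, 0.2802]
orientation: [-180.0, 0.0, 19.2]
contact_force: [0.3, -0.6, 0.0]
opening: 1.001
time_s: 1.27
tool_pos: [0.4748, -0.1592, 0.2799]
orientation: [-180.0, 0.0, 19.4]
contact_force: [-0.1, 0.2, 0.1]
opening: 1.001
1.2667 [ 0.47480277 -0.15924367  0.27992075] [-1.79966921e+02  4.22077091e-02  1.93641179e+01] [[-0.0, -0.958, -0.287, 0.072], [1.0, -0.0, -0.0, -0.001], [-0.0, -0.287, 0.958, -0.136], [0.0, 0.0, 0.0, 1.0]] 342.71668247562326 -0.036527098255217515
```

View pics/w1.png

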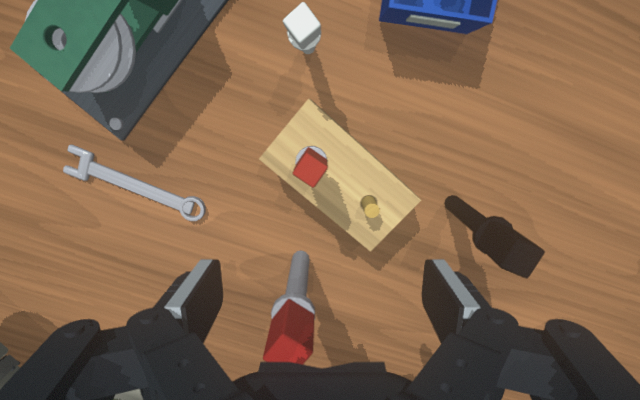

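The wrist view shows the small red head (311,167) in the block beside the brass drift (371,207). The large red pin (290,330) stands on the bench, and the strap hole is at (55,38). The choice holds, so I measure the head, its yaw and the hole.

```bash
python3 - <<'E'
from h import *
f=np.load('pics/w1.npy',allow_pickle=True).item();st=f['st'];C=cloud(f,st)
hsv=cv2.cvtColor(f['pixels'],cv2.COLOR_BGR2HSV);H,S,V=[hsv[...,i].astype(int) for i in range(3)]
vv,uu=np.mgrid[:400,:640];Z=C[...,2]
m=((H<8)|(H>172))&(S>120)&(abs(uu-311)<30)&(abs(vv-167)<30)
print('ztop',np.percentile(Z[m],[5,50,95,100]).round(4))
t=m&(Z>.137)
print('V in top',np.percentile(V[t],[5,25,50,75,95]),t.sum(),m.sum())
c=max(cv2.findContours(t.astype(np.uint8),0,1)[0],key=cv2.contourArea)
p=onplane(f,c[:,0,0],c[:,0,1],.142,st);r=cv2.minAreaRect((p[:,:2]*1000).astype(np.float32));print('head',r)
P=C[t];print('cloud',cv2.minAreaRect((P[:,:2]*1000).astype(np.float32)),P.mean(0))
# others: tall things
for name,(a,b,rad) in dict(white=(302,25,40),bigred=(290,330,45),black=(500,240,60),drift=(371,208,12)).items():
    q=(abs(uu-a)<rad)&(abs(vv-b)<rad)&(Z>.07);P=C[q];print(name,np.median(P,0).round(3),P[:,2].max().round(3))
# strap hole: green ring hole contour
g=((H>60)&(H<90)&(S>80)).astype(np.uint8)
cs,h=cv2.findContours(g,cv2.RETR_CCOMP,cv2.CHAIN_APPROX_NONE)
for c,hh in zip(cs,h[0]):
    if hh[3]>=0 and cv2.contourArea(c)>80:
        p=onplane(f,c[:,0,0],c[:,0,1],.095,st)[:,:2]*1000
        e=cv2.fitEllipse(p.astype(np.float32));print('hole',c.mean((0)),e)
# strap from wrist (cut off) edges
P=C[(g>0)&(abs(Z-.095)<.003)];print('strapz',P.mean(0))
E
cat > bt.py <<'E'
from h import *
# base plate nominal from scene: corners via strap & plate; hole seen from scene and side
for n in('scene','side'):
    f=np.load(f'pics/{n}0.npy',allow_pickle=True).item()
    hsv=cv2.cvtColor(f['pixels'],cv2.COLOR_BGR2HSV);g=cv2.inRange(hsv,(60,80,0),(90,255,255))
    cs,h=cv2.findContours(g,cv2.RETR_CCOMP,cv2.CHAIN_APPROX_NONE)
    for c,hh in zip(cs,h[0]):
        if hh[3]>=0 and cv2.contourArea(c)>8: print(n,c.mean(0),onplane(f,*c[:,0].T,.095)[:,:2].mean(0))
E
python3 bt.py
```

```text
ztop [0.1226 0.1428 0.1441 0.4155]
V in top [141. 180. 183. 184. 185.] 705 808
head ((487.55804443359375, -143.2686309814453), (21.852075576782227, 21.815494537353516), 74.56558990478516)
cloud ((508.7822570800781, -144.6123809814453), (23.644691467285156, 66.56220245361328), 86.75030517578125) [ 0.48788656 -0.14322283  0.14321245]
white [ 0.588 -0.103  0.127] 0.415
bigred [ 0.357 -0.166  0.179] 0.415
black [ 0.488 -0.317  0.164] 0.415
drift [ 0.459 -0.216  0.086] 0.415
hole [[58.41666667 38.83333333]] ((515.9881591796875, 101.6819076538086), (15.565984725952148, 19.932397842407227), 91.90072631835938)
strapz [0.52015306 0.09795244 0.09583711]
scene [[312.22222222 258.77777778]] [0.63406575 0.0961356 ]
scene [[314.66666667 246.81481481]] [0.6114654  0.07909525]
scene [[355.28 228.2 ]] [0.51902218 0.10567484]
side [[339.31578947 188.36842105]] [0.60002315 0.05284939]
side [[299.2        183.13333333]] [0.51504645 0.09460902]
```

```bash
python3 -m pendant '[[0,0,-1.15,5,6,0,-1],[0,0,-2.3,13,16,-10,-1],[0,0,-3.45,13,16,-35,-1],[0,0,-4.6,13,16,-60,-1],[0,0,-5.8,13,16,-80,-1],[0,0,-5.8,13,16,-95,-1],[0,0,-5.8,13,16,-100,-1],[0,0,-5.8,13,16,-100,-1]]' 40
python3 - <<'E'
from h import *
st=get_state();f=imaging.grab_frame('wrist');C=cloud(f,st)
hsv=cv2.cvtColor(f['pixels'],cv2.COLOR_BGR2HSV);H,S,V=[hsv[...,i].astype(int) for i in range(3)]
m=((H<8)|(H>172))&(S>120)&(V>140)&(C[...,2]>.13)&(C[...,2]<.15)
m=m&(np.hypot(C[...,0]-.4875,C[...,1]+.143)<.03)
c=max(cv2.findContours(m.astype(np.uint8),0,1)[0],key=cv2.contourArea)
p=onplane(f,c[:,0,0],c[:,0,1],.142,st);r=cv2.minAreaRect((p[:,:2]*1000).astype(np.float32));print('head',r,C[m].mean(0))
print(st['tool_pos'],st['orientation'])
cv2.imwrite('pics/w2.png',f['pixels'])
E
```

```text
time_s: 1.98
tool_pos: [0.4868, -0.1448, 0.1795]
orientation: [-180.0, 0.1, -15.6]
contact_force: [0.5, 0.2, 0.2]
opening: 0.992
head ((487.2716979980469, -143.34805297851562), (20.437480926513672, 21.11606216430664), 74.36383819580078) [ 0.48764256 -0.14355756  0.14301758]
[ 0.48676733 -0.14476105  0.17948389] [-1.79972792e+02  1.29258128e-01 -1.56119929e+01]
```

View pics/w2.png

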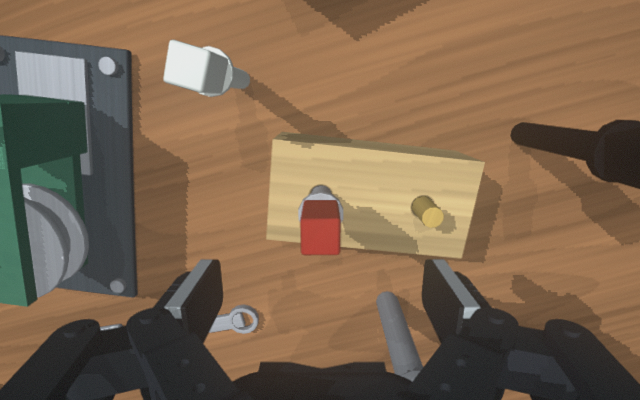

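The close view shows the red head (320,230), square to and between the pads, with the drift (432,216) clear. Next I descend and grip.

```bash
python3 -m pendant '[[0,0,0,0.6,1.4,-20,-1],[0,0,0,0.6,1.4,-40,-1],[0,0,0,0.6,1.4,-55,-1],[0,0,0,0.6,1.4,-62.5,-1],[0,0,0,0.6,1.4,-62.5,0.3],[0,0,0,0.6,1.4,-62.5,1],[0,0,0,0.6,1.4,-62.5,1],[0,0,0,0.6,1.4,-62.5,1]]' 60
python3 -m pendant '[[0,0,0,0,0,0,1],[0,0,0,0,0,0,1],[0,0,0,0,0,0,1],[0,0,0,0,0,0,1]]'
python3 -m pendant '[[0,0,0,0,0,2,1],[0,0,0,0,0,5,1],[0,0,0,0,0,5,1]]'
```

```text
time_s: 2.7
tool_pos: [0.4887, -0.1429, 0.1189]
orientation: [180.0, -0.1, -15.6]
contact_force: [0.6, 0.3, 0.2]
opening: 0.455
time_s: 3.03
tool_pos: [0.4885, -0.143, 0.1187]
orientation: [179.9, -0.1, -15.6]
contact_force: [-0.9, -1.5, 6.6]
opening: 0.251
time_s: 3.28
tool_pos: [0.4882, -0.1425, 0.1231]
orientation: [-180.0, -0.0, -15.6]
contact_force: [0.5, 0.7, -3.5]
opening: 0.248
```

```bash
python3 -m pendant '[[0,0,0,0,0,15,1],[0,0,0,0,0,35,1],[0,0,0,0,0,60,1],[0,0,0,0,0,90,1],[0,0,0,0,0,110,1],[0,0,0,0,0,117,1],[0,0,0,0,0,117,1]]'
python3 -m pendant '[[0,0,0,-4,25,0,1],[0,0,0,-10,63,0,1],[0,0,0,-16,103,0,1],[0,0,0,-22,143,0,1],[0,0,0,-28,183,0,1],[0,0,0,-34,223,0,1],[0,0,0,-39,258,0,1],[0,0,0,-39,265,0,1]]'
python3 -m pendant '[[0,0,0,0,0,0,1],[0,0,0,0,0,0,1],[0,0,0,0,0,0,1]]'
cat > hole.py <<'E'
from h import *
import sys
st=get_state();f=imaging.grab_frame('wrist');f['st']=st;np.save('pics/%s.npy'%sys.argv[1],f,allow_pickle=True)
cv2.imwrite('pics/%s.png'%sys.argv[1],f['pixels']);C=cloud(f,st);Z=C[...,2]
hsv=cv2.cvtColor(f['pixels'],cv2.COLOR_BGR2HSV)
g=cv2.inRange(hsv,(60,80,0),(90,255,255))&((abs(Z-.095)<.004)*255).astype(np.uint8)
print('z',np.median(Z[g>0]),st['tool_pos'],st['orientation'],st['contact_force'])
cs,h=cv2.findContours(g,cv2.RETR_CCOMP,cv2.CHAIN_APPROX_NONE)
for c,hh in zip(cs,h[0]):
    if hh[3]>=0 and cv2.contourArea(c)>80:
        p=onplane(f,c[:,0,0],c[:,0,1],.095,st)[:,:2]*1000
        print('hole',c.mean(0),cv2.fitEllipse(p.astype(np.float32)),cv2.minEnclosingCircle(p.astype(np.float32)))
c=max(cs,key=cv2.contourArea);p=onplane(f,c[:,0,0],c[:,0,1],.095,st)[:,:2]*1000
print('strap',cv2.minAreaRect(p.astype(np.float32)))
E
python3 hole.py w3
```

```text
time_s: 3.87
tool_pos: [0.4885, -0.1427, 0.2408]
orientation: [180.0, -0.1, -15.6]
contact_force: [0.3, -0.1, -2.6]
opening: 0.244
time_s: 4.53
tool_pos: [0.447, 0.1266, 0.238]
orientation: [-180.0, 0.2, -15.3]
contact_force: [-0.7, -0.2, -3.2]
opening: 0.248
time_s: 4.78
tool_pos: [0.4492, 0.1215, 0.2389]
orientation: [180.0, 0.1, -15.6]
contact_force: [-0.0, -0.6, -2.4]
opening: 0.247
z 0.09601839448640903 [0.44922838 0.12145019 0.23892803] [ 1.79956437e+02  8.30719701e-02 -1.56201190e+01] [-0.03629474 -0.6008233  -2.38407685]
hole [[319.6835443  102.88607595]] ((515.8005981445312, 104.67761993408203), (21.291297912597656, 21.58420753479004), 146.67364501953125) ((515.6844482421875, 104.6758041381836), 11.150016784667969)
strap ((535.2466430664062, 96.00911712646484), (56.034339904785156, 112.53184509277344), 67.04359436035156)
```

View pics/w3.png

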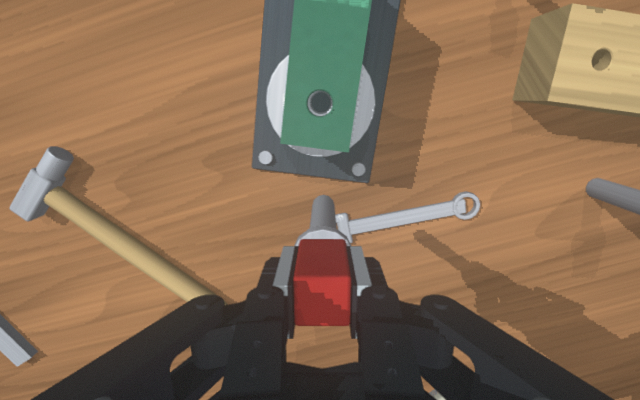

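The strap hole is clear at (320,103), with the die below it. The held pin's nose ends near (322,198). I measure the nose in the same camera so that calibration bias cancels.

```bash
python3 - <<'E'
from h import *
f=np.load('pics/w3.npy',allow_pickle=True).item();st=f['st'];im=f['pixels']
hsv=cv2.cvtColor(im,cv2.COLOR_BGR2HSV);H,S,V=[hsv[...,i].astype(int) for i in range(3)]
C=cloud(f,st);D=f['z_map']
m=(C[...,2]>.11)&(C[...,2]<.24)&(S<90);m[:185]=0;m[245:]=0;m[:,:300]=0;m[:,345:]=0
n=cv2.morphologyEx(m.astype(np.uint8),cv2.MORPH_OPEN,np.ones((3,3)))
for r in range(192,240,4):
    c=np.where(n[r])[0]
    if len(c): print(r,c.min(),c.max(),C[r,(c.min()+c.max())//2].round(4))
top=np.where(n.any(1))[0].min();c=np.where(n[top+6])[0];uc=(c.min()+c.max())/2
zb=st['tool_pos'][2]-.1037
p=onplane(f,uc,top-.5,zb+.001,st);ux=np.array([np.cos(np.radians(-15.6)),np.sin(np.radians(-15.6))])
print('row',top,'nose edge',p,'axis',p[:2]-.0078*ux,'tcp',st['tool_pos'])
m=((H<8)|(H>172))&(S>120)&(V>140);m[:230]=0;m[:,:280]=0;m[:,370:]=0
P=C[m];print('red z',np.percentile(P[:,2],[5,50,95]))
t=m&(P[:,2].size>0)&(abs(C[...,2]-np.percentile(P[:,2],80))<.004);c=max(cv2.findContours(t.astype(np.uint8),0,1)[0],key=cv2.contourArea)
q=onplane(f,*c[:,0].T,zb+.127,st)[:,:2]*1000;print('headtop',cv2.minAreaRect(q.astype(np.float32)))
# die ring inside hole
gr=cv2.cvtColor(im,cv2.COLOR_BGR2GRAY)[85:121,302:338]
cv2.imwrite('pics/hole.png',cv2.resize(im[80:126,296:342],None,fx=10,fy=10,interpolation=2))
E
```

```text
196 317 328 [0.4551 0.1198 0.142 ]
200 313 332 [0.4555 0.1197 0.1534]
204 312 333 [0.4555 0.1197 0.1624]
208 312 333 [0.4554 0.1197 0.1707]
212 311 334 [0.4556 0.1197 0.1791]
216 311 334 [0.4555 0.1197 0.1863]
220 310 335 [0.4557 0.1197 0.1936]
224 310 335 [0.4556 0.1197 0.1998]
228 309 335 [0.4623 0.1179 0.2235]
232 304 340 [0.4605 0.1184 0.2239]
236 300 344 [0.4592 0.1188 0.2255]
row 195 nose edge [0.45447407 0.11956412 0.13622803] axis [0.44696141 0.12166169] tcp [0.44922838 0.12145019 0.23892803]
red z [0.26191931 0.26311724 0.26415211]
headtop ((451.6584777832031, 121.07888793945312), (20.395509719848633, 14.484185218811035), 74.27066040039062)
```

View pics/hole.png

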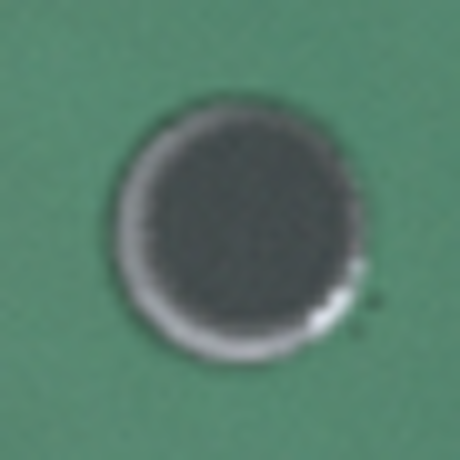

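```bash
python3 -m pendant '[[0,0,0,25,-6,0,1],[0,0,0,50,-12.5,-5,1],[0,0,0,68.3,-17.1,-15,1],[0,0,0,68.3,-17.1,-25,1],[0,0,0,68.3,-17.1,-33,1],[0,0,0,68.3,-17.1,-36,1],[0,0,0,68.3,-17.1,-36,1],[0,0,0,68.3,-17.1,-36,1]]'
python3 - <<'E'
from h import *
st=get_state();f=imaging.grab_frame('wrist');C=cloud(f,st);print(st['tool_pos'],st['contact_force'],st['torque'])
cv2.imwrite('pics/w4.png',f['pixels'])
for n in('scene','side'):
    g=imaging.grab_frame(n);cv2.imwrite(f'pics/{n}4.png',g['pixels'])
a=cv2.imread('pics/scene4.png')[170:270,290:420];b=cv2.imread('pics/side4.png')[110:230,240:370]
w=f['pixels'][100:300,220:420]
r=lambda i:cv2.resize(i,(400,int(400*i.shape[0]/i.shape[1])),interpolation=2)[:300]
cv2.imwrite('pics/c4.png',np.vstack([np.hstack([r(a),r(b)[:300]]) if r(a).shape==r(b).shape else np.hstack([cv2.resize(a,(400,300)),cv2.resize(b,(400,300))]),np.hstack([cv2.resize(w,(400,300)),np.zeros((300,400,3),np.uint8)])]))
E
```

```text
time_s: 5.5
tool_pos: [0.5173, 0.1051, 0.2042]
orientation: [-180.0, -0.0, -15.6]
contact_force: [1.4, -0.2, -3.0]
opening: 0.248
[0.51730433 0.10510495 0.20421649] [ 1.43382446 -0.24896142 -3.02707516] [ 0.00445293 -0.01429634 -0.03291141]
```

View pics/c4.png

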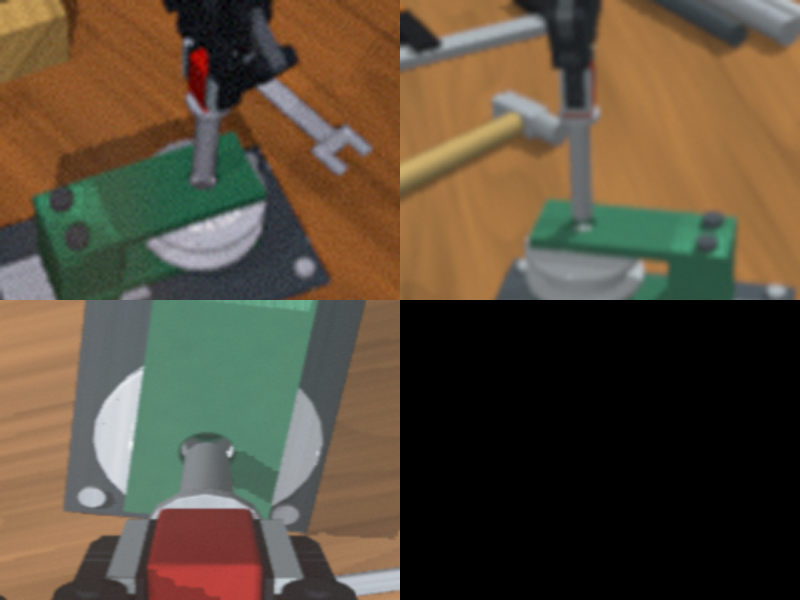

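The nose stands over the strap hole in all three crops. Now I lower it by feel.

```bash
python3 -m pendant '[[0,0,0,0,0,-2,1],[0,0,0,0,0,-4,1],[0,0,0,0,0,-6,1],[0,0,0,0,0,-7,1],[0,0,0,0,0,-7,1]]'
python3 -m pendant '[[0,0,0,0,0,-1,1],[0,0,0,0,0,-1.5,1],[0,0,0,0,0,-1.5,1]]'
```

```text
time_s: 6.07
tool_pos: [0.5174, 0.1053, 0.1965]
orientation: [180.0, 0.0, -15.6]
contact_force: [-0.3, -0.1, -2.1]
opening: 0.243
time_s: 6.32
tool_pos: [0.5175, 0.1053, 0.1952]
orientation: [180.0, 0.0, -15.6]
contact_force: [0.7, -1.6, -2.7]
opening: 0.242
```

```bash
python3 -m pendant '[[0,0,0,0,0,-2,1],[0,0,0,0,0,-4,1],[0,0,0,0,0,-6,1],[0,0,0,0,0,-6,1]]'
python3 -m pendant '[[0,0,0,0,0,-2,1],[0,0,0,0,0,-4,1],[0,0,0,0,0,-6,1],[0,0,0,0,0,-6,1]]'
```

```text
time_s: 6.65
tool_pos: [0.5173, 0.1053, 0.1888]
orientation: [180.0, 0.1, -15.6]
contact_force: [0.5, -0.7, -3.2]
opening: 0.249
time_s: 6.98
tool_pos: [0.5173, 0.1053, 0.1828]
orientation: [180.0, 0.0, -15.6]
contact_force: [0.2, -0.3, -3.3]
opening: 0.245
```

```bash
python3 -m pendant '[[0,0,0,0,0,-1,1],[0,0,0,0,0,-2,1],[0,0,0,0,0,-2,1]]'
python3 -m pendant '[[0,0,0,0,0,-0.7,1],[0,0,0,0,0,-1.4,1],[0,0,0,0,0,-1.4,1]]'
```

```text
time_s: 7.23
tool_pos: [0.5175, 0.1053, 0.1812]
orientation: [180.0, 0.0, -15.6]
contact_force: [-1.0, 0.0, -3.1]
opening: 0.249
time_s: 7.48
tool_pos: [0.5175, 0.1053, 0.1798]
orientation: [180.0, 0.0, -15.6]
contact_force: [0.2, 0.2, -2.5]
opening: 0.25
```

```bash
python3 -m pendant '[[0,0,0,0,0,-0.5,1],[0,0,0,0,0,-1,1],[0,0,0,0,0,-1,1]]'
python3 -m pendant '[[0,0,0,0,0,-0.4,1],[0,0,0,0,0,-0.8,1],[0,0,0,0,0,-0.8,1]]'
```

```text
time_s: 7.73
tool_pos: [0.5175, 0.1053, 0.1788]
orientation: [180.0, 0.0, -15.6]
contact_force: [-0.5, -1.0, -2.1]
opening: 0.247
time_s: 7.98
tool_pos: [0.5175, 0.1053, 0.178]
orientation: [180.0, 0.0, -15.6]
contact_force: [-0.0, -0.1, -2.9]
opening: 0.247
```

```bash
python3 -m pendant '[[0,0,0,0,0,-0.5,1],[0,0,0,0,0,-1,1],[0,0,0,0,0,-1,1]]'
python3 -m pendant '[[0,0,0,0,0,-0.5,1],[0,0,0,0,0,-1,1],[0,0,0,0,0,-1,1]]'
python3 -m pendant '[[0,0,0,0,0,-1,1],[0,0,0,0,0,-2,1],[0,0,0,0,0,-2,1]]'
```

```text
time_s: 8.23
tool_pos: [0.5175, 0.1053, 0.177]
orientation: [180.0, 0.0, -15.6]
contact_force: [0.9, -0.7, -3.3]
opening: 0.248
time_s: 8.48
tool_pos: [0.5175, 0.1053, 0.176]
orientation: [180.0, 0.0, -15.6]
contact_force: [0.2, -0.4, -2.5]
opening: 0.246
time_s: 8.73
tool_pos: [0.5174, 0.1053, 0.1739]
orientation: [180.0, 0.0, -15.6]
contact_force: [-0.3, 0.1, -2.2]
opening: 0.245
```

```bash
for i in 1 2; do :; done; python3 -m pendant '[[0,0,0,0,0,-2,1],[0,0,0,0,0,-4,1],[0,0,0,0,0,-6,1],[0,0,0,0,0,-8,1],[0,0,0,0,0,-8,1]]'
python3 -m pendant '[[0,0,0,0,0,-2,1],[0,0,0,0,0,-4,1],[0,0,0,0,0,-6,1],[0,0,0,0,0,-8,1],[0,0,0,0,0,-8,1]]'
python3 -m pendant '[[0,0,0,0,0,-2,1],[0,0,0,0,0,-4,1],[0,0,0,0,0,-6,1],[0,0,0,0,0,-8,1],[0,0,0,0,0,-8,1]]'
python3 -m pendant '[[0,0,0,0,0,-2,1],[0,0,0,0,0,-4,1],[0,0,0,0,0,-6,1],[0,0,0,0,0,-8,1],[0,0,0,0,0,-8,1]]'
```

```text
time_s: 9.15
tool_pos: [0.5173, 0.1053, 0.1656]
orientation: [180.0, 0.1, -15.6]
contact_force: [-0.6, -0.2, -2.1]
opening: 0.247
time_s: 9.57
tool_pos: [0.5173, 0.1053, 0.1577]
orientation: [180.0, 0.0, -15.6]
contact_force: [0.3, 0.7, -3.5]
opening: 0.249
time_s: 9.98
tool_pos: [0.5173, 0.1053, 0.1496]
orientation: [180.0, 0.0, -15.6]
contact_force: [-0.5, 0.2, -2.8]
opening: 0.256
time_s: 10.4
tool_pos: [0.5173, 0.1053, 0.1416]
orientation: [180.0, 0.0, -15.6]
contact_force: [0.1, 1.2, -2.9]
opening: 0.247
```

Through the die with no contact. Next is the lower strap, expected at a TCP z of about 0.136.

```bash
python3 -m pendant '[[0,0,0,0,0,-1,1],[0,0,0,0,0,-2,1],[0,0,0,0,0,-3,1],[0,0,0,0,0,-4,1],[0,0,0,0,0,-4,1]]'
python3 -m pendant '[[0,0,0,0,0,-0.5,1],[0,0,0,0,0,-1,1],[0,0,0,0,0,-1.5,1],[0,0,0,0,0,-1.5,1]]'
python3 -m pendant '[[0,0,0,0,0,-0.5,1],[0,0,0,0,0,-1,1],[0,0,0,0,0,-1,1]]'
```

```text
time_s: 10.82
tool_pos: [0.5174, 0.1053, 0.1379]
orientation: [180.0, 0.0, -15.6]
contact_force: [-0.3, 0.0, -3.9]
opening: 0.249
time_s: 11.15
tool_pos: [0.5175, 0.1053, 0.1365]
orientation: [180.0, 0.0, -15.6]
contact_force: [0.5, 0.1, -3.3]
opening: 0.25
time_s: 11.4
tool_pos: [0.5175, 0.1053, 0.1355]
orientation: [180.0, 0.0, -15.6]
contact_force: [0.4, -0.3, -2.7]
opening: 0.248
```

```bash
python3 -m pendant '[[0,0,0,0,0,-0.5,1],[0,0,0,0,0,-1,1],[0,0,0,0,0,-1,1]]'
python3 -m pendant '[[0,0,0,0,0,-0.5,1],[0,0,0,0,0,-1,1],[0,0,0,0,0,-1,1]]'
python3 -m pendant '[[0,0,0,0,0,-1,1],[0,0,0,0,0,-2,1],[0,0,0,0,0,-2,1]]'
```

```text
time_s: 11.65
tool_pos: [0.5175, 0.1053, 0.1345]
orientation: [180.0, 0.0, -15.6]
contact_force: [1.2, 0.1, -2.5]
opening: 0.247
time_s: 11.9
tool_pos: [0.5174, 0.1053, 0.1335]
orientation: [180.0, 0.0, -15.6]
contact_force: [-0.5, 0.4, -3.6]
opening: 0.247
time_s: 12.15
tool_pos: [0.5174, 0.1053, 0.1314]
orientation: [180.0, 0.0, -15.6]
contact_force: [-0.8, -0.6, -3.2]
opening: 0.252
```

```bash
python3 -m pendant '[[0,0,0,0,0,-1.5,1],[0,0,0,0,0,-3,1],[0,0,0,0,0,-4.5,1],[0,0,0,0,0,-6,1],[0,0,0,0,0,-6,1]]'
python3 -m pendant '[[0,0,0,0,0,-1.5,1],[0,0,0,0,0,-3,1],[0,0,0,0,0,-4.5,1],[0,0,0,0,0,-6,1],[0,0,0,0,0,-6,1]]'
python3 -m pendant '[[0,0,0,0,0,-0.5,1],[0,0,0,0,0,-1,1],[0,0,0,0,0,-1.5,1],[0,0,0,0,0,-1.5,1]]'
```

```text
time_s: 12.57
tool_pos: [0.5173, 0.1053, 0.1252]
orientation: [180.0, 0.0, -15.6]
contact_force: [-0.5, 0.3, -3.7]
opening: 0.248
time_s: 12.98
tool_pos: [0.5174, 0.1053, 0.1193]
orientation: [180.0, 0.0, -15.6]
contact_force: [-0.1, 0.5, -2.7]
opening: 0.25
time_s: 13.32
tool_pos: [0.5175, 0.1053, 0.1181]
orientation: [180.0, 0.0, -15.6]
contact_force: [-0.5, -0.5, -2.3]
opening: 0.25
```

```bash
python3 -m pendant '[[0,0,0,0,0,-0.5,1],[0,0,0,0,0,-0.9,1],[0,0,0,0,0,-0.9,1]]'
python3 -m pendant '[[0,0,0,0,0,-0.3,1],[0,0,0,0,0,-0.6,1],[0,0,0,0,0,-0.6,1]]'
python3 -m pendant '[[0,0,0,0,0,-0.3,1],[0,0,0,0,0,-0.5,1],[0,0,0,0,0,-0.5,1]]'
```

```text
time_s: 13.57
tool_pos: [0.5175, 0.1053, 0.1172]
orientation: [180.0, -0.0, -15.6]
contact_force: [-0.1, -0.1, -3.6]
opening: 0.245
time_s: 13.82
tool_pos: [0.5175, 0.1053, 0.1166]
orientation: [-180.0, 0.0, -15.6]
contact_force: [-0.3, -0.1, -3.0]
opening: 0.248
time_s: 14.07
tool_pos: [0.5175, 0.1053, 0.1161]
orientation: [180.0, 0.0, -15.6]
contact_force: [0.3, 0.3, -3.0]
opening: 0.248
```

```bash
python3 -m pendant '[[0,0,0,0,0,-0.3,1],[0,0,0,0,0,-0.5,1],[0,0,0,0,0,-0.5,1]]'
python3 -m pendant '[[0,0,0,0,0,-0.3,1],[0,0,0,0,0,-0.3,1]]'
python3 -m pendant '[[0,0,0,0,0,-0.3,1],[0,0,0,0,0,-0.3,1]]'
```

```text
time_s: 14.32
tool_pos: [0.5175, 0.1053, 0.1157]
orientation: [-180.0, -0.0, -15.6]
contact_force: [-0.6, 0.2, -1.1]
opening: 0.248
time_s: 14.48
tool_pos: [0.5175, 0.1053, 0.1157]
orientation: [-180.0, -0.0, -15.6]
contact_force: [-1.5, -0.6, 3.7]
opening: 0.245
time_s: 14.65
tool_pos: [0.5176, 0.1053, 0.1157]
orientation: [-180.0, -0.0, -15.6]
contact_force: [-3.3, -1.0, 6.4]
opening: 0.246
```

The collar touched at z = 0.1157, exactly as predicted. I ease off, open, retreat straight up and check.

```bash
python3 -m pendant '[[0,0,0,0,0,0.3,1],[0,0,0,0,0,0.3,0.4],[0,0,0,0,0,0.3,0.1],[0,0,0,0,0,0.3,-0.2],[0,0,0,0,0,0.3,-0.4],[0,0,0,0,0,0.3,-0.5],[0,0,0,0,0,0.3,-0.5],[0,0,0,0,0,0.3,-0.5]]' 20
python3 -m pendant '[[0,0,0,0,0,5,-0.5],[0,0,0,0,0,20,-0.5],[0,0,0,0,0,45,-0.5],[0,0,0,0,0,80,-0.5],[0,0,0,0,0,110,-0.5],[0,0,0,-20,5,130,-0.5],[0,0,0,-40,11,130,-0.5],[0,0,0,-60,17,130,-0.5]]'
python3 -m pendant '[[0,0,0,0,0,0,-0.5],[0,0,0,0,0,0,-0.5],[0,0,0,0,0,0,-0.5]]'
python3 - <<'E'
from h import *
st=get_state();ims=[]
for n in('scene','side','wrist'):
    f=imaging.grab_frame(n);C=cloud(f,st);hsv=cv2.cvtColor(f['pixels'],cv2.COLOR_BGR2HSV);H,S,V=[hsv[...,i].astype(int) for i in range(3)]
    m=((H<8)|(H>172))&(S>120)&(V>60)&(np.hypot(C[...,0]-.516,C[...,1]-.105)<.03)&(C[...,2]>.08);P=C[m]
    print(n,'red z min/max',np.percentile(P[:,2],[2,98]).round(4),P.mean(0).round(4)) if m.sum() else print(n,'none')
    a=f['pixels']
    a=a[150:290,250:437] if n=='scene' else a[110:250,240:427] if n=='side' else a
    ims.append(cv2.resize(a,(400,300),interpolation=2))
s=cv2.resize(imaging.grab_frame('scene')['pixels'],(400,300))
cv2.imwrite('pics/end.png',np.vstack([np.hstack(ims[:2]),np.hstack([ims[2],s])]))
E
```

```text
time_s: 15.32
tool_pos: [0.5175, 0.1053, 0.1153]
orientation: [-180.0, 0.0, -15.6]
contact_force: [-0.9, 0.8, 0.6]
opening: 0.752
time_s: 15.98
tool_pos: [0.4571, 0.1224, 0.2468]
orientation: [-179.9, -0.2, -15.6]
contact_force: [0.6, 0.8, -1.2]
opening: 0.749
time_s: 16.23
tool_pos: [0.458, 0.1222, 0.2456]
orientation: [-180.0, -0.0, -15.6]
contact_force: [-0.2, 0.5, 1.0]
opening: 0.75
scene red z min/max [0.1063 0.1409] [0.5214 0.1088 0.1294]
side red z min/max [0.1043 0.1371] [0.515  0.0966 0.1246]
wrist red z min/max [0.1389 0.1418] [0.5164 0.1056 0.1416]
```

View pics/end.png

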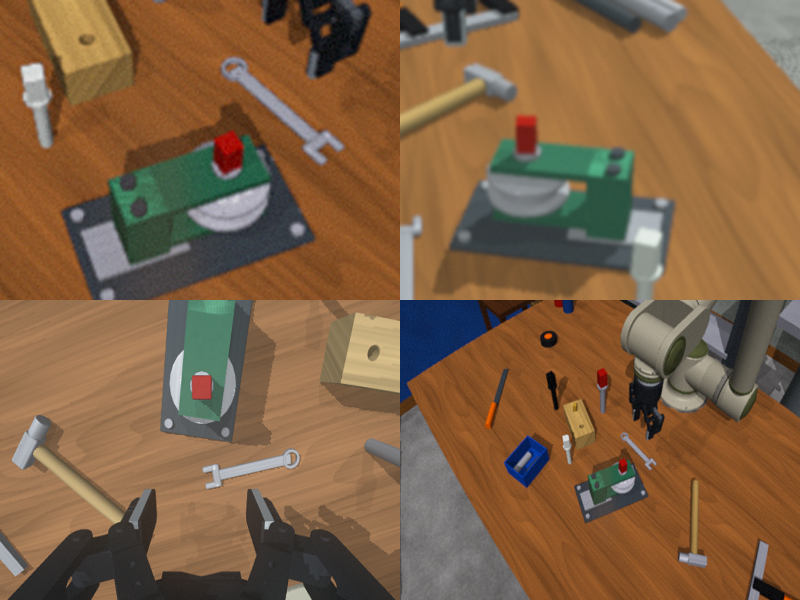

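The pictures show the pin seated with its collar on the strap. The wrist reading of the head top, 0.1416, is a little high, so I check head top minus strap top in one frame.

```bash
python3 - <<'E'
from h import *
st=get_state();zs=[]
for n in ('wrist','scene'):
    f=imaging.grab_frame(n);C=cloud(f,st);hsv=cv2.cvtColor(f['pixels'],cv2.COLOR_BGR2HSV);H,S,V=[hsv[...,i].astype(int) for i in range(3)]
    d=np.hypot(C[...,0]-.516,C[...,1]-.105)
    m=((H<8)|(H>172))&(S>120)&(d<.03)&(C[...,2]>.08)
    t=C[m&(C[...,2]>np.percentile(C[m][:,2],95)-.004)]
    g=(H>60)&(H<90)&(S>80)&(abs(C[...,2]-.095)<.006)&(d<.035)&(d>.018)
    gp=C[g];col=(S<70)&(d<.02)&(C[...,2]>.088)&(C[...,2]<.112)
    print(n,'top',np.median(t[:,2]),'strap',np.median(gp[:,2]),'collar z',np.percentile(C[col][:,2],[5,50,95]) if col.any() else None)
    A=np.c_[t[:,:2]-t[:,:2].mean(0),np.ones(len(t))];s=np.linalg.lstsq(A,t[:,2],rcond=None)[0];print('tilt deg',np.degrees(s[:2]))
    A=np.c_[gp[:,:2]-gp[:,:2].mean(0),np.ones(len(gp))];s=np.linalg.lstsq(A,gp[:,2],rcond=None)[0];print('strap tilt',np.degrees(s[:2]))
E
```

```text
wrist top 0.13995297193042044 strap 0.09601573645102213 collar z [0.09547642 0.10117726 0.10276869]
tilt deg [ 4.25372486 -0.54377094]
strap tilt [-0.12775253  0.00520194]
scene top 0.1387061387172368 strap 0.09506539655671248 collar z [0.09509112 0.09993491 0.10315517]
tilt deg [ 0.61806565 -1.03525435]
strap tilt [-0.09321475 -0.81052612]
```

```bash
python3 -c "
from station import ticket,get_state
print(get_state()['time_s'],ticket.sign_off())"
```

```text
the job is handed in; nothing more can be done
16.5333 None
```

The steel pin is threaded through the upper strap, the die and the lower strap, seated on its collar and released. I handed the job in at 16.5 s.

- **Descent:** I aligned the pin to the strap hole with the wrist camera and lowered it in steps of 2 mm or less. It met no contact until the collar touched. The force reading was taken at the end of each move. Its vertical part was about -3 N from the pin's weight until the collar touched, then rose to +6.4 N. That makes a push of about 9 N on the bender, and no sideways easing was needed.
- **Seating:** The collar touched at a TCP height of 0.1157 m, as predicted. Afterwards the head's top measured 43.9 mm (wrist camera) and 43.6 mm (scene camera) above the strap, against 44 mm expected.
- **Checks that disagreed:** One wrist reading first put the head top about 2.6 mm too high. The wrist camera's plane fit over the small head face gave a 4° tilt, while the scene camera gave about 1°. I took both as depth noise at the edges, since the pin stands flat in the pictures.
- **Bystanders:** The blue bin, wrench and hammer look unmoved in the final pictures. I did not check the drift in them, but the gripper stayed above it. The gripper was clear of everything when I handed in.

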